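# Unbolt the bath guard and hold its gate ajar

## Robot

A 6-joint arm with a two-finger parallel gripper is mounted at the origin on the work surface. World frame = base frame: x ahead of the robot, y to its left, z up, the work surface at z = 0. Lengths are in m, angles in rad, forces in N, time in s.
With the tool pointing down it reaches from about 0.35 to 0.95 m from the base axis. Payload 17.4 kg.
Tool frame: the origin (TCP) lies at the very end of the fingers, on their centre line; the grasp point (between the pads) lies behind it (grip_point_offset is the z of the grasp point in the tool frame, in m); z points along the fingers, y is the direction in which the jaws open and shut (so a half turn about z gives the same grasp; the last joint's range is limited). The gripper opens to 93 mm and grips with 3 to 60 N. Pads are 15 mm wide; open, the fingers measure 128 mm over their backs; the gripper's body (75 mm by 188 mm) begins 65 mm behind the grasp point.
Start: joints at [1.221, 0.116, 1.442, -0, 1.584, -0.038], TCP at [0.207, 0.642, 0.219] pointing down, gripper open.
Joint ranges: [-2.83, 2.83], [-0.83, 2.19], [0.07, 2.5], [-1.14, 4.28], [0.01, 3], [-2.97, 2.97]. Speed limits (rad/s): [1.89, 1.89, 2.22, 3.14, 3.14, 3.14].

## Interface

Orientations are given as a rotation vector (axis times angle).
In Python, from rig import * gives the robot as it stands.
- The arm moves only by the tool drive_tool, never from a script. Its argument "steps" is a list of rows, each an object of numbers: "ax", "ay", "az": the turn, a rotation vector about the tool's x, y, z in rad; "dx", "dy", "dz": the shift along the tool's x, y, z in m; "claw": the opening, from -1 (shut) to 1 (fully open), so that 0 is half open. In form: [{"ax": .., "ay": .., "az": .., "dx": .., "dy": .., "dz": .., "claw": ..}, ...]. A call has exactly 5 rows; each row is the pose to reach, as a shift and turn from the pose commanded when the call began, along the tool's axes at that moment; what a row does not reach only later rows make up. A row lasts 1/12 s, in which the tool goes at most 41.7 mm and 7.16 degrees, less where a joint would pass 70% of its speed; a pose out of reach is approached as far as the arm can. A call with a gripper value outside its range is refused whole. The fingers move at their own pace and stop on an object; "newtons" is the grip in N (left out, the last holds). Time passes only in rows, so rows that repeat a pose let the fingers close, or fill a call up. It gives the time, the measured TCP pose, the force and the opening at its end, in the units of the state.
- state(): the state, without advancing time (a new reading comes with each control period).
- snapshot(name): name is "side" or "top"; returns a dict with "img" (480x640x3 uint8, red, green, blue), "fx", "fy", "cx", "cy" (pixels), "eye" and "orientation" of the camera in the world. Camera axes: x right, y down, z forward; pixel columns grow to the right and rows downward; lengths in m; the calibration is good to about 2 mm. A picture is of the moment at which its call begins. There is no depth.
- sign_off(): hands the job in, once; it reports no verdict.
Trained networks look in a picture, given as the dict that the camera call returned (one of the last four; its "shot" number tells which), for a name from the list of things; names that differ only in an ending like _2 or _b are one class to them, and where a whole thing is asked for, a point or a joint stands for the part that bears it (a point fixed in the world has none). Each returns a list of dicts, best first, with "score" (0 to 1); they miss things now and then, are a little off and sometimes report something else, mostly with a low value. They report only what shows in the picture. A call takes as long as a camera call.
- look_for(thing, picture): "point" ([column, row] in pixels, amid what is visible of it).
- trace(thing, picture): "region" (480x640 bool, what is visible of it) and "point" ([column, row] in pixels, amid what is visible of it).
- spot_point(thing, picture): "point" ([column, row] in pixels: a listed point, or the origin of a listed thing).
The state is a dict: "time_s": time; "qpos": joint angles; "qd": joint speeds; "effort": joint torques, N m; "tool_pos": TCP position; "ee_rot": TCP orientation; "force": force on the tool from outside, world axes, zero at the start; "ft_torque": the same for the moment, N m; "grip_width": opening from 0.0 (shut) to 1.0 (fully open).
Only numpy, scipy, OpenCV 4.12 (cv2) and the standard library are available. Lean on these libraries where they do the work, as an engineer would, in place of code of your own. Each camera call takes 0.05 s, during which the arm holds its last target. There are 200 camera calls.

## Task

The red-knobbed bolt on top of the bath's front splash gate sags, and its foot catches behind the bent yellow lip of the keeper: lift the bolt over the lip while pulling it back out of the keeper, as far as it goes. Then swing the gate towards the robot until its free edge stands about 80 mm from where it was, and finish still holding it there with the gripper, because the hinge spring would close it. Leave the other things on the bench where they stand.

Things in the scene. Friction and masses are not known exactly. Their poses are not given: they have to be found in the camera images.
- guard: Fixed white bath housing, 250 x 330 mm and 90 mm high, with low clear side screens and, on its front (own -x side), the gate and a dark hinge post at own +y. Origin on the bench, under the middle of the closed gate's plane; own x points from the gate into the bath (away from the robot), own y along the closed gate from the keeper to the hinge, z up.
- gate_hinge (a point): Fixed point on the gate's vertical hinge line, 150 mm above the bench: 130 mm from the guard's origin along its +y.
- gate (a joint): Gate angle, rad: 0 closed, grows as the free edge swings towards the robot (guard -x; seen from above the gate turns clockwise), up to 1.2. A spring closes it with 0.4 N m + 1 N m per rad (some 4 N at the knob when ajar). Until the bolt is out, the keeper's cheeks hold the gate shut (2.5 mm play).
- gate_edge (a point): Point on the top rail at the gate's free edge, 242 mm from the hinge line, 138 mm above the bench. The gate is a clear panel 14 mm thick in an aluminium frame, its rail's top 145 mm above the bench; 80 mm of travel of this point is about 0.33 rad.
- knob (a point): Centre of the bolt's red upright round knob, diameter 22, 34 mm tall (17 mm up and down), 206 mm above the bench when the bolt sags. On a 12 mm stem; the bolt's 12 mm rod runs 41 mm below this point, parallel to the gate. Knob to hinge line: 185 mm with the bolt in, 140 mm fully back. Dark guides on the rail, 43 mm to the keeper side and 95 mm to the hinge side, end 10 mm below this point.
- bolt (a joint): How far the bolt is drawn back along the gate towards the hinge (guard +y when closed), m: 0 in the keeper, 0.045 fully back. Beyond 0.025 the end is clear of the keeper. About 1.5 N of rubbing; it stays where it is left. With the bolt down, the lip stops it at about 0.004.
- bolt_lift (a joint): How far the bolt is lifted straight up in its loose guides, m: 0 sagging, 0.018 highest. The bolt weighs about 0.25 kg and drops when released. It never tilts or turns.
- bolt_foot (a point): Middle of the underside of the foot at the bolt's end: 14 mm long along the rod, 12 mm wide, its underside 18 mm below the rod's centre line.
- keeper_lip (a point): Middle of the top edge of the keeper's bent yellow lip (4 mm thick, across the bolt, on the gate side of the foot). Bent more or less: its top stands 5 to 10 mm above the foot's underside: lift by that and 2 mm or more while the foot crosses. Brass cheeks beside the foot reach 45 mm above the lip, 25 mm wide over all.
- sample_bottle: Bystander: amber bottle, diameter 48, 100 mm tall, standing in front of the gate, clear of its swing as long as it is only ajar. Origin at the centre of its underside, as for the others.
- tablet_jar: Bystander: white jar with blue cap, diameter 54, 75 mm tall, in front of the gate's hinge side.
- beaker: Bystander: clear beaker, diameter 76, 90 mm tall.
- tablet_tray: Bystander: blue divided tray 120 x 160 x 30 mm.
- spare_cover: Bystander: cream vessel cover, diameter 112, 28 mm tall.
- spatula: Bystander: lab spatula lying flat.

How it is judged:
By the outcome, as a careful person would: the job done as asked, in the order asked, and still so for the second after the job is handed in, while the arm keeps its last pose, push and grip.
It also fails if it takes over 35 s, if anything falls off the work surface, if the arm or the gripper's body presses on something with over 40 N, if the wrist force passes 120 N, or if a joint passes its speed limit or range.

## Working session

There is one attempt and no reset: what is moved stays moved. The work goes in short steps, Python scripts to look and compute and a tool call to move; the robot and the scene stay as the last step left them, time stands still between calls to the robot, and variables do not carry over. Pictures are saved under pics/ and viewed, about 8 in all and at most 12, crops included, and the job is handed in when it is done.

Besides the shell and the picture viewer there is one more tool, called after "Emit:" as name(argument=value, ...), one argument or row to a line, values as JSON. drive_tool: Moves the arm, as the interface text tells. Its arguments: {"type":"object","properties":{"steps":{"type":"array","items":{"type":"object","properties":{"ax":{"type":"number"},"ay":{"type":"number"},"az":{"type":"number"},"dx":{"type":"number"},"dy":{"type":"number"},"dz":{"type":"number"},"claw":{"type":"number"}}}},"newtons":{"type":"number"}},"required":["steps"]}

```bash
mkdir -p pics
cat > h.py <<'E'
from rig import *
import numpy as np, cv2
from scipy.spatial.transform import Rotation as R
from scipy.optimize import least_squares
def cam(s):
    o=np.array(s["orientation"],float)
    M=R.from_rotvec(o).as_matrix() if o.size==3 else (o if o.shape==(3,3) else R.from_quat(o).as_matrix())
    return M,np.array(s["eye"],float)
def ray(s,p):
    M,e=cam(s); d=M@np.array([(p[0]-s["cx"])/s["fx"],(p[1]-s["cy"])/s["fy"],1]); return e,d/np.linalg.norm(d)
def atz(s,p,z):
    e,d=ray(s,p); return e+d*(z-e[2])/d[2]
def proj(s,X):
    M,e=cam(s); c=M.T@(np.array(X)-e); return np.array([s["fx"]*c[0]/c[2]+s["cx"],s["fy"]*c[1]/c[2]+s["cy"]])
def tri(s1,p1,s2,p2):
    e1,d1=ray(s1,p1);e2,d2=ray(s2,p2)
    t=np.linalg.lstsq(np.c_[d1,-d2],e2-e1,rcond=None)[0]
    a,b=e1+t[0]*d1,e2+t[1]*d2; return (a+b)/2,np.linalg.norm(a-b)
def save(s,n): cv2.imwrite(f"pics/{n}.png",s["img"][:,:,::-1])
E
python3 - <<'E'
from h import *
np.set_printoptions(precision=4,suppress=True)
a=snapshot("side");b=snapshot("top")
print(a["orientation"],a["eye"],b["eye"],a["fx"],b["fx"])
save(a,"s0");save(b,"t0")
for n in ["knob","gate_hinge","gate_edge","keeper_lip","bolt_foot","guard","sample_bottle","tablet_jar","beaker"]:
    pa=spot_point(n,a);pb=spot_point(n,b)
    print(n,[(np.round(q["point"],1),round(q["score"],2)) for q in pa[:1]+pb[:1]], tri(a,pa[0]["point"],b,pb[0]["point"]) if pa and pb else "")
st=state();print(st)
E
```

```text
[-2.3596  0.1741 -0.045 ] [ 0.3351 -0.941   1.1017] [0.3099 0.0182 1.5783] 551.061229151771 536.9652360993159
knob [(array([371.1, 224.2]), 0.56), (array([348.6, 198. ]), 0.62)] (array([ 0.5687, -0.0632,  0.2147]), np.float64(0.007680033098228652))
gate_hinge [(array([340.6, 193.1]), 0.92), (array([282.9, 215.3]), 0.6)] (array([0.5293, 0.1086, 0.1665]), np.float64(0.006235226767261889))
gate_edge [(array([380.3, 262.3]), 0.86), (array([370.5, 198.2]), 0.96)] (array([ 0.5804, -0.126 ,  0.1513]), np.float64(0.00751184749791321))
keeper_lip [(array([380.4, 265.4]), 0.87), (array([375.8, 195.9]), 0.64)] (array([ 0.5815, -0.1394,  0.1565]), np.float64(0.0009226118731685141))
bolt_foot [(array([383.3, 268.4]), 0.58), (array([377.5, 193.4]), 0.76)] (array([ 0.5884, -0.1445,  0.151 ]), np.float64(0.0028811099021978405))
guard [(array([355.6, 269.4]), 0.85), (array([327.3, 214.6]), 0.68)] (array([ 0.554 , -0.0122,  0.0024]), np.float64(0.00044425089741698256))
sample_bottle [(array([284.7, 302.5]), 0.9), (array([351. , 281.3]), 0.49)] (array([ 0.358 , -0.0833, -0.009 ]), np.float64(0.000988497159074171))
tablet_jar [(array([267.7, 249.6]), 0.55), (array([293.1, 288.8]), 0.85)] (array([0.3325, 0.0865, 0.0116]), np.float64(0.0035265838781170997))
beaker [(array([337. , 442.3]), 0.79), (array([479.9, 257. ]), 0.82)] (array([ 0.4292, -0.4635,  0.0019]), np.float64(0.0031734953831315756))
{'time_s': 1.0, 'qpos': array([ 1.2212,  0.116 ,  1.4416, -0.    ,  1.584 , -0.0378]), 'qd': array([ 0.0011,  0.0014, -0.0007, -0.0005,  0.0021, -0.0017]), 'effort': array([ -0.0016, -72.1002, -62.2779,   0.078 ,   0.0184,  -0.0001]), 'tool_pos': array([0.2071, 0.6424, 0.2186]), 'ee_rot': array([ 0.4878,  3.1035, -0.    ]), 'force': array([0.2401, 0.2056, 0.4153]), 'ft_torque': array([ 0.0584, -0.0603,  0.0327]), 'grip_width': 0.9966203637700819}
```

Run:
```python
import cv2,numpy as np
a=cv2.imread("pics/s0.png");b=cv2.imread("pics/t0.png")
ca=cv2.resize(a[160:340,240:460],None,fx=3,fy=3,interpolation=cv2.INTER_CUBIC)
cb=cv2.resize(b[150:310,250:450],None,fx=3.5,fy=3.5,interpolation=cv2.INTER_CUBIC)
cv2.imwrite("pics/cs.png",ca);cv2.imwrite("pics/ct.png",cb)
from h import *
```

```text
(no output)
```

View pics/cs.png

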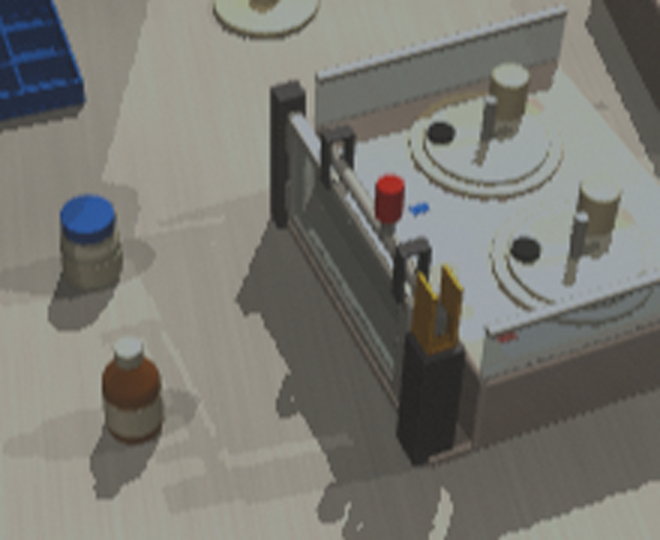

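View pics/ct.png

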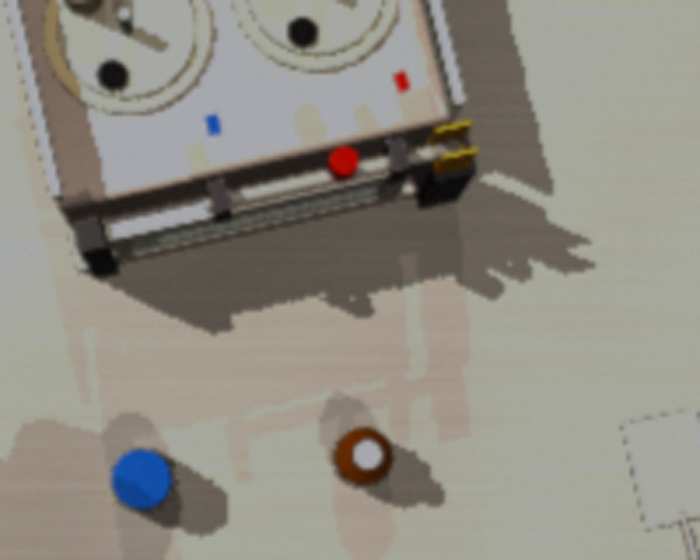

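The side view shows the knob at about px (370,227), the hinge post at (336,190) and the keeper at (385,258). The top view shows the knob at (348,196), keeper cheeks at (380,191), and the bottle and jar well in front. Next I fit the guard pose from several cues.

```bash
cat > fit.py <<'E'
from h import *
np.set_printoptions(precision=4,suppress=True)
def red(s,near,r=15):
    im=s["img"].astype(int); m=((im[...,0]>110)&(im[...,1]<60)&(im[...,2]<60)).astype(np.uint8)
    n,l,st,c=cv2.connectedComponentsWithStats(m)
    k=[i for i in range(1,n) if np.linalg.norm(c[i]-near)<r]
    i=max(k,key=lambda i:st[i,4]); return c[i],st[i]
E
python3 - <<'E'
from fit import *
a=snapshot("side");b=snapshot("top")
ra,sa=red(a,(371,225));rb,sb=red(b,(348,197)); print(ra,sa,rb,sb)
K,e=tri(a,ra,b,rb);print("knob tri",K,e, "atz side",atz(a,ra,.206),"atz top(0.215)",atz(b,rb,.215))
obs=[]
for n in ["knob","gate_hinge","gate_edge","guard"]:
    for s in (a,b):
        q=spot_point(n,s)
        if q: obs.append((n,s,np.array(q[0]["point"]),q[0]["score"]))
obs+= [("knob",a,ra,2),("knobtop",b,rb,3)]
L={"knob":(0,130-185,206),"gate_hinge":(0,130,150),"gate_edge":(0,-112,138),"guard":(0,0,0),"knobtop":(0,-55,215)}
def W(p,n):
    c,s=np.cos(p[2]),np.sin(p[2]);x,y,z=np.array(L[n])/1000
    return np.array([p[0]+c*x-s*y,p[1]+s*x+c*y,z])
f=lambda p:np.concatenate([(proj(s,W(p,n))-q)*w for n,s,q,w in obs])
r=least_squares(f,[.554,-.012,.22],loss="soft_l1");p=r.x
print(p,np.degrees(p[2]));
for n,s,q,w in obs: print(n,w,proj(s,W(p,n))-q)
for n in L: print(n,W(p,n))
E
```

```text
[369.7   221.475] [366 219   9   6  40] [347.7037 195.3704] [344 192   8   8  54]
knob tri [ 0.57   -0.0601  0.2214] 0.0007721249163460979 atz side [ 0.5737 -0.0448  0.206 ] atz top(0.215) [ 0.5716 -0.0605  0.215 ]
[ 0.5591 -0.0067  0.2263] 12.964048972362106
knob 0.77 [-1.2543  1.4076]
knob 0.51 [-0.4824 -1.8094]
gate_hinge 0.72 [-1.8731  2.5084]
gate_hinge 0.93 [-0.0012 -0.2057]
gate_edge 0.59 [-1.1168 -1.6491]
gate_edge 0.73 [-2.6101  2.1842]
guard 0.7 [ 2.1586 -0.3304]
guard 0.77 [-2.1895 -1.1223]
knob 2 [0.4457 4.7326]
knobtop 3 [-0.086   0.0644]
knob [ 0.5715 -0.0603  0.206 ]
gate_hinge [0.53 0.12 0.15]
gate_edge [ 0.5842 -0.1158  0.138 ]
guard [ 0.5591 -0.0067  0.    ]
knobtop [ 0.5715 -0.0603  0.215 ]
```

```bash
cat > d.py <<'E'
from h import *
import sys
np.set_printoptions(precision=4,suppress=True)
# target: TCP x y z, direction (deg) of tool y in world
def delta(x,y,z,deg):
    st=state(); R0=R.from_rotvec(st["ee_rot"]); t=np.radians(deg)
    ty=np.array([np.cos(t),np.sin(t),0]);tz=np.array([0,0,-1.]);tx=np.cross(ty,tz)
    R1=R.from_matrix(np.c_[tx,ty,tz])
    print("d",R0.inv().apply(np.array([x,y,z])-st["tool_pos"]),"a",(R0.inv()*R1).as_rotvec(),"| t",st["time_s"],"pos",st["tool_pos"],"F",st["force"],"w",st["grip_width"],"ty",np.degrees(np.arctan2(*R0.as_matrix()[[1,0],1])))
if __name__=="__main__": delta(*map(float,sys.argv[1:]))
E
python3 d.py .5705 -.060 .29 13; python3 -c "
import rig;print([n for n in dir(rig) if n[0]!='_'],getattr(rig,'grip_point_offset',None))"; ls
```

```text
d [-0.5614 -0.5571 -0.0714] a [-0.      0.      1.0321] | t 1.5 pos [0.2071 0.6425 0.2186] F [-0.338   0.3627  0.3965] w 1.000117173559718 ty 72.13426593445809
['Unreachable', 'grip_point_offset', 'look_for', 'sign_off', 'snapshot', 'spot_point', 'state', 'trace'] -0.0188
d.py
fit.py
h.py
pics
```

Emit:
drive_tool(
  steps=[
    {"dx": -0.01, "dy": -0.01, "dz": -0.038, "az": 0.05, "claw": 0.3},
    {"dx": -0.03, "dy": -0.03, "dz": -0.07, "az": 0.15, "claw": 0.3},
    {"dx": -0.06, "dy": -0.06, "dz": -0.0714, "az": 0.25, "claw": 0.3},
    {"dx": -0.09, "dy": -0.09, "dz": -0.0714, "az": 0.35, "claw": 0.3},
    {"dx": -0.12, "dy": -0.12, "dz": -0.0714, "az": 0.45, "claw": 0.3},
  ],
)

```text
schema error: expected keys ax, ay, az, dx, dy, dz, claw
```

```bash
python3 d.py .5705 -.060 .29 13
```

```text
d [-0.5614 -0.5571 -0.0714] a [-0.      0.      1.0321] | t 1.5 pos [0.2071 0.6425 0.2186] F [-0.338   0.3627  0.3965] w 1.000117173559718 ty 72.13426593445809
```

All keys are required.

Emit:
drive_tool(
  steps=[
    {"ax": 0, "ay": 0, "dx": -0.01, "dy": -0.01, "dz": -0.038, "az": 0.05, "claw": 0.3},
    {"ax": 0, "ay": 0, "dx": -0.03, "dy": -0.03, "dz": -0.07, "az": 0.15, "claw": 0.3},
    {"ax": 0, "ay": 0, "dx": -0.06, "dy": -0.06, "dz": -0.0714, "az": 0.25, "claw": 0.3},
    {"ax": 0, "ay": 0, "dx": -0.09, "dy": -0.09, "dz": -0.0714, "az": 0.35, "claw": 0.3},
    {"ax": 0, "ay": 0, "dx": -0.12, "dy": -0.12, "dz": -0.0714, "az": 0.45, "claw": 0.3},
  ],
)

```text
time_s: 1.92
tool_pos: [0.2834, 0.4927, 0.2906]
ee_rot: [1.174, 2.914, 0.002]
force: [-0.1, 0.1, 0.3]
grip_width: 0.693
```

```bash
python3 d.py .5705 -.060 .29 13
```

```text
d [-0.59   -0.1994  0.0003] a [ 0.0009 -0.0004  0.578 ] | t 1.9167 pos [0.2834 0.4927 0.2906] F [-0.0545  0.0966  0.2958] w 0.693447071853163 ty 46.11819160343252
```

Emit:
drive_tool(
  steps=[
    {"ax": 0, "ay": 0, "dx": -0.038, "dy": -0.013, "dz": 0, "az": 0.06, "claw": 0.1},
    {"ax": 0, "ay": 0, "dx": -0.076, "dy": -0.026, "dz": 0, "az": 0.12, "claw": 0.1},
    {"ax": 0, "ay": 0, "dx": -0.114, "dy": -0.039, "dz": 0, "az": 0.18, "claw": 0.1},
    {"ax": 0, "ay": 0, "dx": -0.152, "dy": -0.052, "dz": 0, "az": 0.24, "claw": 0.1},
    {"ax": 0, "ay": 0, "dx": -0.19, "dy": -0.065, "dz": 0, "az": 0.3, "claw": 0.1},
  ],
)

```text
time_s: 2.33
tool_pos: [0.376, 0.3141, 0.2903]
ee_rot: [1.594, 2.707, 0.001]
force: [1.7, 0.5, 0.6]
grip_width: 0.551
```

```bash
python3 d.py .5705 -.060 .29 13
```

```text
d [-0.4215 -0.0114  0.0003] a [ 0.0007 -0.0002  0.2795] | t 2.3333 pos [0.376  0.3141 0.2903] F [1.7132 0.4735 0.5912] w 0.5507674232111246 ty 29.01365569090608
```

Emit:
drive_tool(
  steps=[
    {"ax": 0, "ay": 0, "dx": -0.038, "dy": -0.001, "dz": 0, "az": 0.06, "claw": 0.1},
    {"ax": 0, "ay": 0, "dx": -0.076, "dy": -0.002, "dz": 0, "az": 0.12, "claw": 0.1},
    {"ax": 0, "ay": 0, "dx": -0.114, "dy": -0.003, "dz": 0, "az": 0.18, "claw": 0.1},
    {"ax": 0, "ay": 0, "dx": -0.152, "dy": -0.004, "dz": 0, "az": 0.24, "claw": 0.1},
    {"ax": 0, "ay": 0, "dx": -0.19, "dy": -0.005, "dz": 0, "az": 0.28, "claw": 0.1},
  ],
)

```text
time_s: 2.75
tool_pos: [0.4643, 0.1457, 0.2904]
ee_rot: [1.957, 2.457, 0.001]
force: [0.8, 0.7, -0.0]
grip_width: 0.549
```

```bash
python3 d.py .5705 -.060 .29 13
```

```text
d [-0.2243  0.0574  0.0004] a [ 0.0009 -0.0001 -0.0012] | t 2.75 pos [0.4643 0.1457 0.2904] F [ 0.7648  0.7301 -0.0277] w 0.5489162206546999 ty 12.930707657849494
```

Emit:
drive_tool(
  steps=[
    {"ax": 0, "ay": 0, "dx": -0.039, "dy": 0.01, "dz": 0, "az": 0, "claw": 0.1},
    {"ax": 0, "ay": 0, "dx": -0.079, "dy": 0.02, "dz": 0, "az": 0, "claw": 0.1},
    {"ax": 0, "ay": 0, "dx": -0.118, "dy": 0.03, "dz": 0, "az": 0, "claw": 0.1},
    {"ax": 0, "ay": 0, "dx": -0.157, "dy": 0.04, "dz": 0, "az": 0, "claw": 0.1},
    {"ax": 0, "ay": 0, "dx": -0.19, "dy": 0.05, "dz": 0, "az": 0, "claw": 0.1},
  ],
)

```text
time_s: 3.17
tool_pos: [0.5563, -0.0287, 0.2902]
ee_rot: [1.954, 2.459, 0.0]
force: [-0.7, -0.1, 0.7]
grip_width: 0.549
```

Emit:
drive_tool(
  steps=[
    {"ax": 0, "ay": 0, "dx": -0.02, "dy": 0.004, "dz": 0, "az": 0, "claw": 0.1},
    {"ax": 0, "ay": 0, "dx": -0.034, "dy": 0.0074, "dz": 0.0, "az": 0, "claw": 0.1},
    {"ax": 0, "ay": 0, "dx": -0.034, "dy": 0.0074, "dz": 0.01, "az": 0, "claw": 0.1},
    {"ax": 0, "ay": 0, "dx": -0.034, "dy": 0.0074, "dz": 0.025, "az": 0, "claw": 0.1},
    {"ax": 0, "ay": 0, "dx": -0.034, "dy": 0.0074, "dz": 0.035, "az": 0, "claw": 0.1},
  ],
)

```text
time_s: 3.58
tool_pos: [0.5701, -0.0565, 0.2529]
ee_rot: [-1.951, -2.46, 0.001]
force: [-0.3, 0.2, -0.5]
grip_width: 0.55
```

```bash
python3 d.py .5705 -.060 .19 13
python3 - <<'E'
from fit import *
a=snapshot("side");b=snapshot("top")
ca=cv2.resize(a["img"][160:340,260:480,::-1],None,fx=3,fy=3,interpolation=cv2.INTER_CUBIC)
cv2.imwrite("pics/cs2.png",ca)
for n in ["knob","keeper_lip","bolt_foot"]:
  for s in (a,b): print(n,[(np.round(q["point"],1),round(q["score"],2)) for q in spot_point(n,s)[:1]])
E
```

```text
d [-0.0035 -0.0003  0.0629] a [-0.0011 -0.0007  0.0028] | t 3.5833 pos [ 0.5701 -0.0565  0.2529] F [-0.3413  0.2239 -0.5119] w 0.549931142370386 ty 13.161360901077426
knob [(array([370.8, 223.2]), 0.88)]
knob []
keeper_lip []
keeper_lip [(array([372.6, 195.7]), 0.48)]
bolt_foot [(array([384.8, 267. ]), 0.67)]
bolt_foot [(array([378.7, 193.7]), 0.42)]
```

View pics/cs2.png

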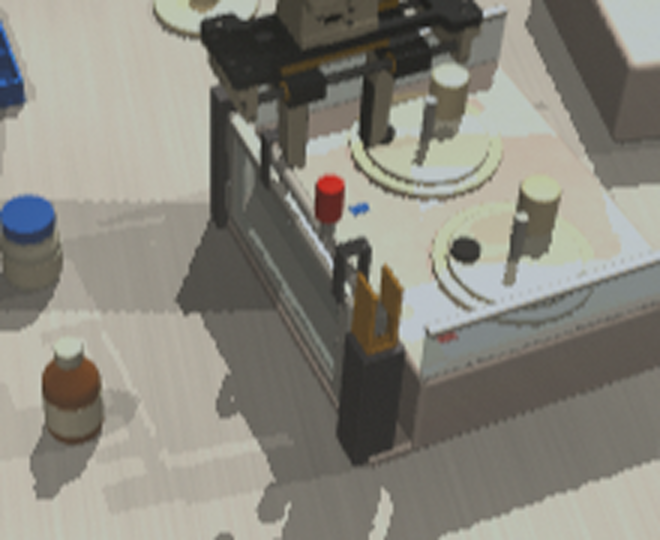

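The view shows the open fingers (tips near crop (293,165) and (377,145)) straddling the line above the knob (px (370,226)). Descending.

Emit:
drive_tool(
  steps=[
    {"ax": 0, "ay": 0, "dx": -0.0035, "dy": 0, "dz": 0.018, "az": 0, "claw": 0.1},
    {"ax": 0, "ay": 0, "dx": -0.0035, "dy": 0, "dz": 0.036, "az": 0, "claw": 0.1},
    {"ax": 0, "ay": 0, "dx": -0.0035, "dy": 0, "dz": 0.052, "az": 0, "claw": 0.1},
    {"ax": 0, "ay": 0, "dx": -0.0035, "dy": 0, "dz": 0.061, "az": 0, "claw": 0.1},
    {"ax": 0, "ay": 0, "dx": -0.0035, "dy": 0, "dz": 0.061, "az": 0, "claw": 0.1},
  ],
)

```text
time_s: 4.4
tool_pos: [0.5709, -0.0608, 0.1923]
ee_rot: [-1.952, -2.459, 0.002]
force: [1.1, -0.5, 0.3]
grip_width: 0.548
```

Emit:
drive_tool(
  newtons=30,
  steps=[
    {"ax": 0, "ay": 0, "dx": 0, "dy": 0, "dz": 0.001, "az": 0, "claw": -0.3},
    {"ax": 0, "ay": 0, "dx": 0, "dy": 0, "dz": 0.001, "az": 0, "claw": -0.5},
    {"ax": 0, "ay": 0, "dx": 0, "dy": 0, "dz": 0.001, "az": 0, "claw": -0.8},
    {"ax": 0, "ay": 0, "dx": 0, "dy": 0, "dz": 0.001, "az": 0, "claw": -1},
    {"ax": 0, "ay": 0, "dx": 0, "dy": 0, "dz": 0.001, "az": 0, "claw": -1},
  ],
)

```text
time_s: 4.82
tool_pos: [0.5714, -0.0611, 0.1937]
ee_rot: [1.953, 2.46, -0.001]
force: [-13.4, -3.3, 7.2]
grip_width: 0.242
```

```bash
python3 d.py .5705 -.060 .19 13
python3 - <<'E'
from fit import *
b=snapshot("top");a=snapshot("side")
cv2.imwrite("pics/cs3.png",cv2.resize(a["img"][160:340,260:480,::-1],None,fx=3,fy=3,interpolation=cv2.INTER_CUBIC))
E
```

```text
d [ 0.0013 -0.0006  0.0037] a [-0.0002  0.0004  0.002 ] | t 4.8167 pos [ 0.5714 -0.0611  0.1937] F [-13.355   -3.2625   7.2259] w 0.24208161055054278 ty 13.116109057523955
```

View pics/cs3.png

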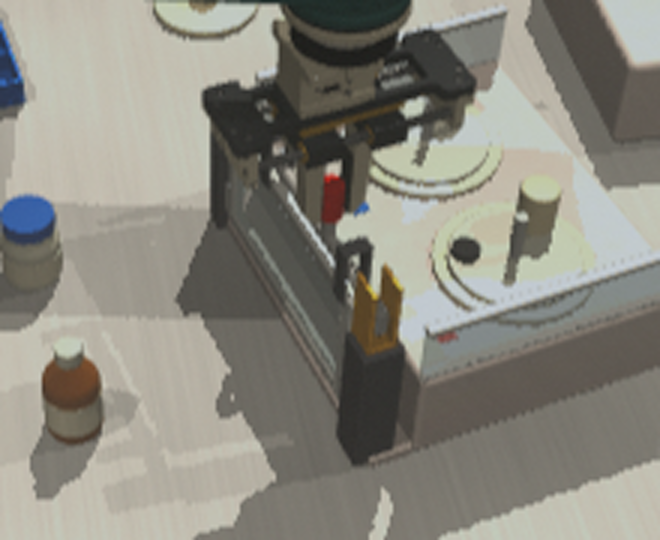

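Grip width 0.242 of 93 mm = 22.5 mm, so the knob is held. A side force of 13 N says I'm slightly off towards the bath, so I ease 1 mm back while lifting 15 mm.

Emit:
drive_tool(
  newtons=35,
  steps=[
    {"ax": 0, "ay": 0, "dx": 0, "dy": -0.0005, "dz": -0.003, "az": 0, "claw": -1},
    {"ax": 0, "ay": 0, "dx": 0, "dy": -0.001, "dz": -0.007, "az": 0, "claw": -1},
    {"ax": 0, "ay": 0, "dx": 0, "dy": -0.001, "dz": -0.011, "az": 0, "claw": -1},
    {"ax": 0, "ay": 0, "dx": 0, "dy": -0.001, "dz": -0.014, "az": 0, "claw": -1},
    {"ax": 0, "ay": 0, "dx": 0, "dy": -0.001, "dz": -0.015, "az": 0, "claw": -1},
  ],
)

```text
time_s: 5.33
tool_pos: [0.5704, -0.0613, 0.2086]
ee_rot: [1.953, 2.461, -0.0]
force: [-4.6, -2.9, -2.7]
grip_width: 0.229
```

```bash
python3 d.py .5705 -.060 .205 13
python3 - <<'E'
from fit import *
a=snapshot("side")
im=a["img"].astype(int); m=((im[...,0]>90)&(im[...,1]<60)&(im[...,2]<60)).astype(np.uint8)
n,l,st,c=cv2.connectedComponentsWithStats(m[200:250,355:390]);print(st[1:],c[1:]+[355,200])
E
```

```text
d [0.0012 0.0004 0.0036] a [-0.0002  0.0002  0.002 ] | t 5.3333 pos [ 0.5704 -0.0613  0.2086] F [-4.5678 -2.8674 -2.6924] w 0.22891480088762697 ty 13.115746190642547
[[13 14  7 15 77]
 [19 25  1  1  1]] [[370.5195 220.8701]
 [374.     225.    ]]
```

Fz −2.7 N equals the bolt's weight, so it's lifted about 15 mm. Tool +x is guard +y; pulling back.

Emit:
drive_tool(
  steps=[
    {"ax": 0, "ay": 0, "dx": 0.004, "dy": 0, "dz": 0, "az": 0, "claw": -1},
    {"ax": 0, "ay": 0, "dx": 0.009, "dy": 0, "dz": 0, "az": 0, "claw": -1},
    {"ax": 0, "ay": 0, "dx": 0.014, "dy": 0, "dz": 0, "az": 0, "claw": -1},
    {"ax": 0, "ay": 0, "dx": 0.019, "dy": 0, "dz": 0, "az": 0, "claw": -1},
    {"ax": 0, "ay": 0, "dx": 0.024, "dy": 0, "dz": 0, "az": 0, "claw": -1},
  ],
)

```text
time_s: 5.8
tool_pos: [0.5647, -0.0377, 0.2078]
ee_rot: [-1.953, -2.46, 0.001]
force: [-5.7, -3.0, -2.9]
grip_width: 0.229
```

```bash
python3 d.py .5705 -.060 .205 13
```

```text
d [-0.023   0.0005  0.0028] a [-0.0009  0.      0.002 ] | t 5.8 pos [ 0.5647 -0.0377  0.2078] F [-5.6634 -2.9883 -2.8791] w 0.22932935952005828 ty 13.112725625987428
```

Emit:
drive_tool(
  steps=[
    {"ax": 0, "ay": 0, "dx": 0.005, "dy": -0.0002, "dz": 0, "az": 0, "claw": -1},
    {"ax": 0, "ay": 0, "dx": 0.01, "dy": -0.0003, "dz": 0, "az": 0, "claw": -1},
    {"ax": 0, "ay": 0, "dx": 0.015, "dy": -0.0003, "dz": 0, "az": 0, "claw": -1},
    {"ax": 0, "ay": 0, "dx": 0.019, "dy": -0.0003, "dz": 0, "az": 0, "claw": -1},
    {"ax": 0, "ay": 0, "dx": 0.021, "dy": -0.0003, "dz": 0, "az": 0, "claw": -1},
  ],
)

```text
time_s: 6.22
tool_pos: [0.5599, -0.0177, 0.208]
ee_rot: [1.953, 2.46, -0.002]
force: [-0.1, -21.2, -3.6]
grip_width: 0.225
```

Emit:
drive_tool(
  steps=[
    {"ax": 0, "ay": 0, "dx": 0.0005, "dy": 0, "dz": 0, "az": 0, "claw": -1},
    {"ax": 0, "ay": 0, "dx": 0.001, "dy": 0, "dz": 0, "az": 0, "claw": -1},
    {"ax": 0, "ay": 0, "dx": 0.001, "dy": 0, "dz": 0, "az": 0, "claw": -1},
    {"ax": 0, "ay": 0, "dx": 0.001, "dy": 0, "dz": 0, "az": 0, "claw": -1},
    {"ax": 0, "ay": 0, "dx": 0.001, "dy": 0, "dz": 0, "az": 0, "claw": -1},
  ],
)

```text
time_s: 6.63
tool_pos: [0.5599, -0.0178, 0.2081]
ee_rot: [1.953, 2.458, -0.003]
force: [-2.3, -15.3, -2.5]
grip_width: 0.229
```

```bash
python3 d.py .5705 -.060 .205 13;  python3 - <<'E'
from fit import *
a=snapshot("side")
cv2.imwrite("pics/cs4.png",cv2.resize(a["img"][160:340,260:480,::-1],None,fx=3,fy=3,interpolation=cv2.INTER_CUBIC))
E
```

```text
d [-0.0435  0.0008  0.0032] a [-0.0003  0.003   0.001 ] | t 6.6333 pos [ 0.5599 -0.0178  0.2081] F [ -2.2814 -15.2639  -2.4886] w 0.22870026318246803 ty 13.05759848161982
```

View pics/cs4.png

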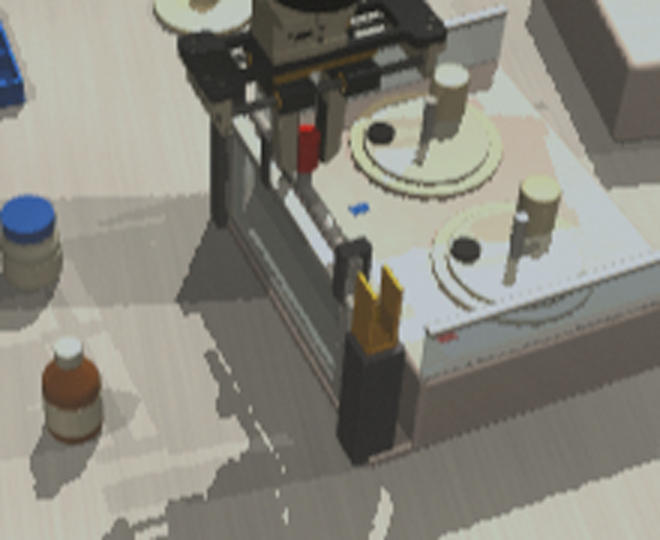

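The bolt moved 44.8 mm and sits against its stop (force rose to about 20 N); the keeper slot at crop (378,310) shows empty. Now the swing: for increment θ, dy = −0.14 sinθ, dx = 0.14(1−cosθ), az = θ.

Emit:
drive_tool(
  steps=[
    {"ax": 0, "ay": 0, "dx": -0.0004, "dy": -0.0042, "dz": 0, "az": 0.03, "claw": -1},
    {"ax": 0, "ay": 0, "dx": -0.0002, "dy": -0.0091, "dz": 0, "az": 0.065, "claw": -1},
    {"ax": 0, "ay": 0, "dx": 0.0002, "dy": -0.014, "dz": 0, "az": 0.1, "claw": -1},
    {"ax": 0, "ay": 0, "dx": 0.0008, "dy": -0.0188, "dz": 0, "az": 0.135, "claw": -1},
    {"ax": 0, "ay": 0, "dx": 0.0015, "dy": -0.0237, "dz": 0, "az": 0.17, "claw": -1},
  ],
)

```text
time_s: 7.1
tool_pos: [0.537, -0.0214, 0.2084]
ee_rot: [2.155, 2.281, -0.0]
force: [4.9, -12.3, -3.4]
grip_width: 0.23
```

```bash
python3 d.py .5705 -.060 .205 13
```

```text
d [-0.0404  0.0313  0.0036] a [ 0.0021  0.0027 -0.1704] | t 7.1 pos [ 0.537  -0.0214  0.2084] F [  4.9162 -12.3114  -3.3994] w 0.23044751746801503 ty 3.239793914421732
```

Emit:
drive_tool(
  steps=[
    {"ax": 0, "ay": 0, "dx": -0.0001, "dy": -0.0049, "dz": 0, "az": 0.035, "claw": -1},
    {"ax": 0, "ay": 0, "dx": 0.0001, "dy": -0.0098, "dz": 0, "az": 0.07, "claw": -1},
    {"ax": 0, "ay": 0, "dx": 0.0005, "dy": -0.0147, "dz": 0, "az": 0.105, "claw": -1},
    {"ax": 0, "ay": 0, "dx": 0.0011, "dy": -0.0195, "dz": 0, "az": 0.14, "claw": -1},
    {"ax": 0, "ay": 0, "dx": 0.0015, "dy": -0.0226, "dz": 0, "az": 0.162, "claw": -1},
  ],
)

```text
time_s: 7.52
tool_pos: [0.5141, -0.0213, 0.2084]
ee_rot: [2.333, 2.099, -0.0]
force: [4.9, -13.4, -3.1]
grip_width: 0.232
```

Emit:
drive_tool(
  steps=[
    {"ax": 0, "ay": 0, "dx": 0, "dy": 0, "dz": 0, "az": 0, "claw": -1},
    {"ax": 0, "ay": 0, "dx": 0, "dy": 0, "dz": 0, "az": 0, "claw": -1},
    {"ax": 0, "ay": 0, "dx": 0, "dy": 0, "dz": 0, "az": 0, "claw": -1},
    {"ax": 0, "ay": 0, "dx": 0, "dy": 0, "dz": 0, "az": 0, "claw": -1},
    {"ax": 0, "ay": 0, "dx": 0, "dy": 0, "dz": 0, "az": 0, "claw": -1},
  ],
)

```text
time_s: 7.93
tool_pos: [0.5144, -0.0213, 0.2085]
ee_rot: [2.331, 2.101, -0.0]
force: [2.5, -12.7, -2.4]
grip_width: 0.23
```

```bash
python3 d.py .5705 -.060 .205 13;  python3 - <<'E'
from fit import *
a=snapshot("side");b=snapshot("top")
cv2.imwrite("pics/cs5.png",cv2.resize(a["img"][160:340,240:460,::-1],None,fx=3,fy=3,interpolation=cv2.INTER_CUBIC))
cv2.imwrite("pics/ct5.png",cv2.resize(b["img"][150:310,250:450,::-1],None,fx=3.5,fy=3.5,interpolation=cv2.INTER_CUBIC))
for n in ["gate_edge","sample_bottle","tablet_jar"]:
    for s in (a,b):
        q=spot_point(n,s)
        if q: print(n,q[0]["point"],q[0]["score"],atz(s,q[0]["point"],.138 if n=="gate_edge" else 0))
h=np.array([.5295,.1195])
t=state()["tool_pos"][:2]; v=t-h; print("r",np.linalg.norm(v),"gate deg",13-np.degrees(np.arctan2(v[0],-v[1])))
E
```

```text
d [-0.0327  0.0598  0.0037] a [ 0.0019  0.0027 -0.3306] | t 7.9333 pos [ 0.5144 -0.0213  0.2085] F [  2.5348 -12.6934  -2.3857] w 0.23035250667673016 ty -5.941670712392227
gate_edge [350.0, 268.1] 0.88 [ 0.5148 -0.1209  0.138 ]
sample_bottle [282.4, 304.7] 0.93 [ 0.3519 -0.0961  0.    ]
tablet_jar [269.5, 250.1] 0.63 [0.3354 0.0947 0.    ]
r 0.14157149538678473 gate deg 19.133960762101367
```

View pics/cs5.png

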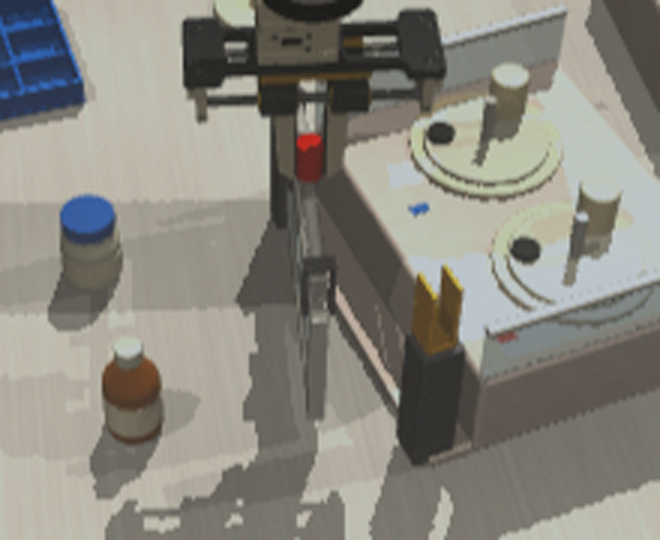

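View pics/ct5.png

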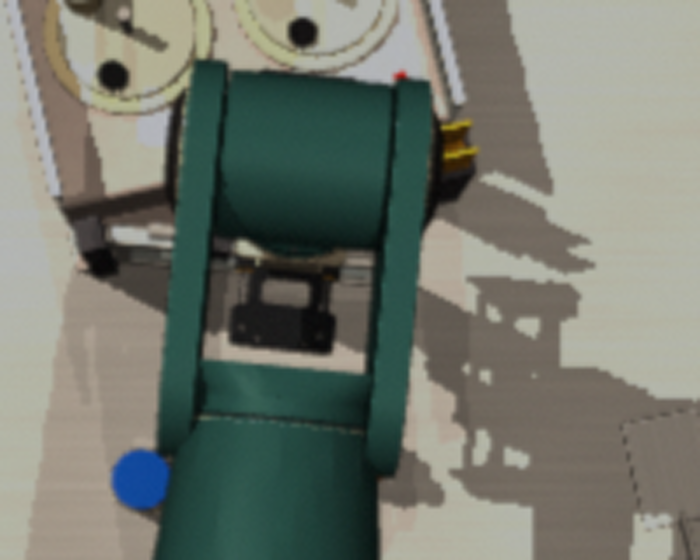

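The gate stands ajar with its free edge near side px (345,270). The knob is still in the pads, and the bottle and jar are unmoved. By tool motion, the turn is 19.0° and the chord 45.6 mm × 242/140 ≈ 79 mm. I'll relax the stop preload slightly and do a last check.

Emit:
drive_tool(
  steps=[
    {"ax": 0, "ay": 0, "dx": -0.0003, "dy": -0.0003, "dz": 0, "az": 0, "claw": -1},
    {"ax": 0, "ay": 0, "dx": -0.0003, "dy": -0.0003, "dz": 0, "az": 0, "claw": -1},
    {"ax": 0, "ay": 0, "dx": -0.0003, "dy": -0.0003, "dz": 0, "az": 0, "claw": -1},
    {"ax": 0, "ay": 0, "dx": -0.0003, "dy": -0.0003, "dz": 0, "az": 0, "claw": -1},
    {"ax": 0, "ay": 0, "dx": -0.0003, "dy": -0.0003, "dz": 0, "az": 0, "claw": -1},
  ],
)

```text
time_s: 8.75
tool_pos: [0.5141, -0.0213, 0.2085]
ee_rot: [2.331, 2.101, 0.001]
force: [4.3, -11.3, -3.4]
grip_width: 0.226
```

```bash
python3 d.py .5705 -.060 .205 13;  python3 - <<'E'
from fit import *
a=snapshot("side")
q=np.array(spot_point("gate_edge",a)[0]["point"]); A=atz(a,q,.138); B=atz(a,[380.3,262.3],.138)
print(q,A,B,"travel net",np.linalg.norm(A-B))
h=np.array([.5295,.1195])
for th in (0,.30,.332,.36):
    t=np.radians(13.05)-th; print(th,proj(a,[*(h+.242*np.array([np.sin(t),-np.cos(t)])),.138]))
E
```

```text
d [-0.0327  0.0601  0.0037] a [ 0.0021  0.0021 -0.3305] | t 8.75 pos [ 0.5141 -0.0213  0.2085] F [  4.3495 -11.308   -3.4091] w 0.2262051527722703 ty -5.936185254113892Traceback (most recent call last):
  File "<stdin>", line 3, in <module>
IndexError: list index out of range
```

Run:
```python
from fit import *
a=snapshot("side")
B=atz(a,[380.3,262.3],.138)
for q in [np.array([350,268.1])]+[np.array(r["point"]) for r in spot_point("gate_edge",a)[:1]]:
    A=atz(a,q,.138); print(q,A,B,"travel net",np.linalg.norm(A-B))
h=np.array([.5295,.1195])
for th in (0,.30,.332,.36):
    t=np.radians(13.05)-th; print(th,proj(a,[*(h+.242*np.array([np.sin(t),-np.cos(t)])),.138]))
```

```text
[350.  268.1] [ 0.5148 -0.1209  0.138 ] [ 0.5877 -0.1143  0.138 ] travel net 0.07322684416316194
[251.1 408.2] [ 0.2677 -0.4342  0.138 ] [ 0.5877 -0.1143  0.138 ] travel net 0.4525062466619619
0 [378.9833 263.0939]
0.3 [348.9027 268.5422]
0.332 [345.5578 268.7141]
0.36 [342.6239 268.798 ]
```

Run:
```python
from fit import *
a=snapshot("side"); h=np.array([.5295,.1195])
im=cv2.resize(a["img"][210:310,310:410,::-1],None,fx=6,fy=6,interpolation=cv2.INTER_CUBIC)
def P(th,r,g,z):
    t=np.radians(13.05)-th; d=np.array([np.sin(t),-np.cos(t)]); n=np.array([np.cos(t),np.sin(t)])
    q=(proj(a,[*(h+r*d+g*n),z])-[310,210]+.5)*6; return tuple(int(v) for v in q)
for th,c in ((.30,(0,0,255)),(.332,(0,255,0)),(.36,(255,0,0))):
    cv2.line(im,P(th,.249,0,.145),P(th,.249,0,.02),c,1); cv2.line(im,P(th,.15,0,.145),P(th,.249,0,.145),c,1)
cv2.imwrite("pics/z.png",im)
```

```text
(no output)
```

View pics/z.png

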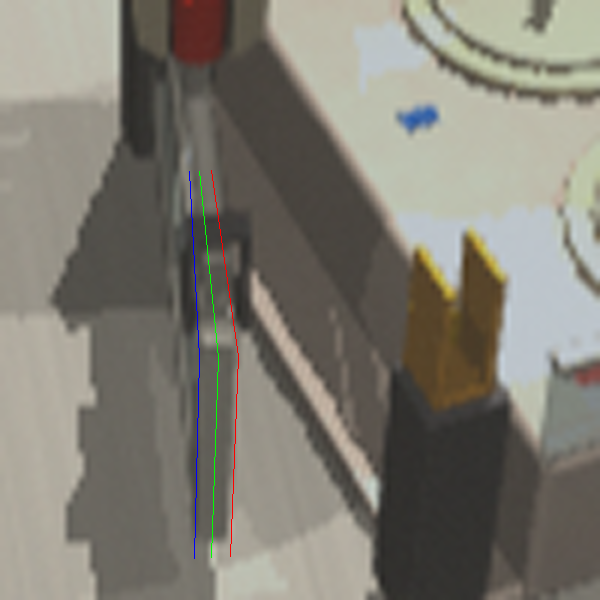

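The overlay's green line (0.332 rad) runs down the middle of the gate's free end face (crop x about 200–238, line at 219). That matches the tool motion, so I'm handing in.

```bash
python3 -c "
from rig import *
s=state();print(s['time_s'],s['tool_pos'],s['force'],s['grip_width']);print(sign_off())"
```

```text
9.0 [ 0.51408365 -0.0212755   0.2084234 ] [  3.72931262 -11.01671718  -3.05394317] 0.22957223165176696
the job is handed in; nothing more can be done
None
```

The job is done and handed in at 9.0 s. I gripped the knob, lifted the bolt about 15 mm and drew it back 44.8 mm to its stop. I then swung the gate about 0.33 rad, and the gripper is still holding the knob there.

- **Gate opening:** the tool motion gives about 79–80 mm of travel at the free edge. The projected 0.332 rad outline runs down the middle of the gate's free end face in the picture.
- **Grip and forces:** the grip is steady at about 21 mm on the knob. The bolt rests on its stop with about 11 N, and is still held lifted.
- **Bystanders:** the bottle and jar look unmoved. I did not re-check the other things on the bench, but the arm went nowhere near touching them.
- **Checks that disagreed or failed:** the point network put the edge travel at only about 73 mm. On two later pictures it found nothing or a wrong spot, so I went by the overlay instead.

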